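# Tighten a lens retaining ring with a pin spanner

### The job

Tighten the ring that holds the lens in the lens cell: take the two-pin spanner from its stand, feel gently for the ring's two holes until both pins drop in, and turn the ring clockwise (seen from above) until it comes to its stop. Then put the spanner back upright in its stand and let go. Never press or wrench hard on the ring, and leave the other things where they are.

Things in the scene. Friction and masses are not known exactly. Their poses are not given: they have to be found in the camera images.
- spanner: Loose two-pin spanner, about 240 g, standing upright, head down, in its stand. Origin: centre of the head's underside (head sprung out); z up along the 14 mm shank; x along the line through the two pins. Steel head: disc 54 mm across, 9 mm thick; under it two round-ended pins 5 mm in diameter, 6 mm long, 22 mm either side of the centre. A half turn about z gives the same spanner.
- spanner_grip (a point): Middle of the spanner's black grip block, 90 mm above the spanner's origin, axes as the spanner's: hold it here. The block is 50 (x) by 22 (y) by 44 mm (z); hold it across the 22 mm.
- spanner_head (a joint): How far the spanner's sprung head is pushed up along the shank, m: 0 (sprung out) to 0.008 (bottomed, then rigid). It starts to give at about 3.6 N and stiffens by 0.6 N per mm to 8.4 N; the head does not slip round on the shank, but the shank twists springily (see spanner_twist).
- spanner_twist (a joint): Springy twist of the spanner's shank, rad: 0 at rest, positive when the head is turned counterclockwise (seen from above) against the grip. About 3 N m per rad, so the grip leads the head by 0.05 to 0.1 rad while the ring turns, and by more once the ring is at its stop.
- pin_tips (a point): Point midway between the tips of the spanner's two pins, 6 mm below the head's underside; rides up and down with the sprung head. Its x axis runs through both pins.
- lens_cell: Aluminium lens cell fixed to the worktop: flange 116 mm across, 10 mm thick, with four screws; barrel 88 mm across, rim 50 mm above the worktop, bore 68 mm across. Origin: centre of the underside, z up; a small clamp lug sticks out of the barrel on its -x side. The dark steel retaining ring lies in the bore, 12 mm below the rim.
- ring_face (a point): Centre of the retaining ring's top face, on the cell's axis, 38 mm above the worktop; axes as the cell's, they do not turn with the ring. Ring 64 mm across outside, 30 inside, 8 thick, with two straight through holes 8 mm in diameter, 22 mm either side of the centre, solid ground below them. The lens in the middle stands 4 mm below the ring's face.
- ring_turn (a joint): Ring's angle q on its thread, rad: 0 = tight, at its stop; starts -0.9 to -0.5, least -1.3; grows clockwise seen from above, stays where left. Turning takes 0.18 to 0.28 N m, most near the stop. At q = 0 the line of the holes is within 0.45 rad either way of the cell's x axis (thread starts differ, no reading shows it), else -q further counterclockwise: find them by eye or feel.
- spanner_stand: Grey round stand fixed to the worktop: foot 100 mm across, 6 high; cup 74 mm outside, 62 inside, rim 30 mm above the worktop; in its middle a boss 30 mm across whose top, 16 mm above the worktop, carries the spanner's head, the pins hanging free beside it. Origin: centre of the underside, z up. The spanner belongs here at any yaw, its origin 16 mm above the worktop.
- vial: Bystander, to be left alone: small glass vial, 16 mm across, 42 mm tall. Origin: centre of its underside.
- petri_dish: Bystander, to be left alone: flat covered dish, 57 mm across, 14 mm tall. Origin: centre of its underside.
- calculator: Bystander, to be left alone: pocket calculator, 68x118x11 mm. Origin: centre of its underside.
- stain_jar: Bystander, to be left alone: small white screw-cap jar, 60 mm across, 76 mm tall. Origin: centre of its underside.
- well_plate: Bystander, to be left alone: clear 96-well plate, 86x128x14 mm. Origin: centre of its underside.
- tissue_grinder: Bystander, to be left alone: glass tube in a red-brown rubber stopper, 41 mm across, 95 mm tall. Origin: centre of its underside.
- tip_box: Bystander, to be left alone: pipette-tip box, 92x123x58 mm. Origin: centre of its underside.
- tape_dispenser: Bystander, to be left alone: black tape dispenser, 46x146x92 mm. Origin: centre of its underside.
There are look-alikes about, which are no part of the job. Leave any purple look-alike of the spanner alone.

How it is judged:
By the outcome, as a careful person would: the job done as asked, in the order asked, and still so for the second after the job is handed in, with the robot touching nothing.
It also fails if it takes over 67 s, if anything falls off the work surface, if the arm or the gripper's body presses on something with over 40 N, if the wrist force passes 120 N, or if a joint passes its speed limit or range.

### The arm

A 6-joint arm with a two-finger parallel gripper is mounted at the origin on a cart in front of the work surface, level with it; the furniture and walls round the work are solid. World frame = base frame: x ahead of the robot, y to its left, z up, the work surface at z = 0. Lengths are in mm, angles in rad, forces in N, time in s.
With the tool pointing down it reaches from about 325 to 775 mm from the base axis. Payload 5.5 kg.
Tool frame: the origin (TCP) lies on the mounting face of the last link; the fingertips stand 182 mm ahead of it and the grasp point (between the pads) lies 163 mm ahead of it (manip.tip_extent is the distance from the TCP to the fingertips, in mm); z points along the fingers, y is the line along which they close (so a half turn about z gives the same grasp; the last joint's range is limited). The gripper opens to 88 mm and grips with 3 to 60 N. Pads are 20 mm wide; open, the fingers measure 115 mm over their backs; the gripper's body (75 mm by 178 mm) begins 61 mm behind the grasp point.
Start: joints at [1.25, 0.091, 1.231, -0, 1.82, -0.057], TCP at [156.455, 579.258, 404.631] pointing down, gripper open.
Joint ranges: [-2.87, 2.87], [-0.86, 2.18], [0.17, 2.46], [-1.51, 4.65], [0.06, 2.69], [-2.65, 2.65]. Speed limits (rad/s): [2.57, 2.57, 3.01, 3.14, 3.14, 3.14].

### API

Orientations are given as a unit quaternion [x, y, z, w].
In Python, from bench import manip, viewer, ticket, look_for gives the robot as it stands.
- The arm moves only by the tool jog_arm, never from a script. Its argument "steps" is text: rows parted by semicolons, each of 6 numbers parted by spaces: the shift along the world's x, y, z in m, then the turn, a rotation vector about the world's x, y, z in units of 6 degrees (1.0 is 6 degrees). In form: tx ty tz rx ry rz; .... A call has exactly 10 rows; each row is the pose to reach, as a shift and turn from the pose commanded when the call began; what a row does not reach only later rows make up. A row lasts 1/10 s, in which the tool goes at most 50 mm and 8.59 degrees, less where a joint would pass 70% of its speed; a pose out of reach is approached as far as the arm can. A call with a gripper value outside its range is refused whole. "claw" is the finger opening in m, from 0 to 0.0878, set as the call begins (left out, the last holds). The fingers move at their own pace and stop on an object; the grip force is fixed at half the most. Time passes only in rows, so rows that repeat a pose let the fingers close, or fill a call up. It gives the time, the measured TCP pose, the force, the opening and the grip force at its end, in the units of the state.
- manip.observe(): the state, without advancing time (a new reading comes with each control period).
- viewer.camera(name): name is "scene" or "top"; returns the picture (480x640x3 uint8, blue, green, red); there is no depth.
- viewer.get_calibration(name): a dict with "K" (3x3 intrinsics, pixels), "pose" (4x4, takes a point from camera to world coordinates). Camera axes: x right, y down, z forward; pixel columns grow to the right and rows downward; lengths in mm; the calibration is good to about 2 mm. A picture is of the moment at which its call begins. get_calibration takes no time and is no camera call.
- ticket.job_done(): hands the job in; it is judged then, once.
Trained networks look in the newest picture that a camera, given by its name, has taken for a name from the list of things; names that differ only in an ending like _2 or _b are one class to them, and where a whole thing is asked for, a point or a joint stands for the part that bears it (a point fixed in the world has none). Each returns a list of dicts, best first, with "confidence" (0 to 1); they miss things now and then, are a little off and sometimes report something else, mostly with a low value. They report only what shows in the picture. A call takes as long as a camera call. They do not tell look-alikes from the thing itself.
- look_for(camera, thing): "uv" ([column, row] in pixels, amid what is visible of it).
The state is a dict: "t": time; "qpos": joint angles; "dq": joint speeds; "joint_efforts": joint torques, N m; "ee_pos": TCP position; "eef_rot": TCP orientation; "wrist_force": force on the tool from outside, world axes, zero at the start; "torque": the same for the moment, N m; "width": opening from 0.0 (shut) to 1.0 (fully open); "finger_force": force on a finger pad.
Only numpy, scipy, OpenCV 4.12 (cv2) and the standard library are available. Lean on these libraries where they do the work, as an engineer would, in place of code of your own. Each camera call takes 0.05 s, during which the arm holds its last target. There are 200 camera calls.

## Working session

There is one attempt and no reset: what is moved stays moved. The work goes in short steps, Python scripts to look and compute and a tool call to move; the robot and the scene stay as the last step left them, time stands still between calls to the robot, and variables do not carry over. Pictures are saved under pics/ and viewed, at most 10 in all, crops included, and the job is handed in when it is done.

Besides the shell and the picture viewer there is one more tool, called after "Request:" as name(argument=value, ...) on one line, values as JSON. jog_arm: Moves the arm, as the interface text tells. Its arguments: {"type":"object","properties":{"steps":{"type":"string"},"claw":{"type":"number"}},"required":["steps"]}

```bash
mkdir -p pics; ls; python3 - <<'E'
from bench import manip, viewer, ticket, look_for
import cv2, numpy as np
for n in ("scene","top"):
    cv2.imwrite(f"pics/{n}0.png", viewer.camera(n))
    c=viewer.get_calibration(n); print(n,np.round(c["K"],1).tolist(),np.round(c["pose"],3).tolist())
    for t in ("spanner","lens_cell","spanner_stand"):
        print(n,t,[(np.round(d["uv"]).tolist(),round(d["confidence"],2)) for d in look_for(n,t)][:4])
print(manip.observe())
E
```

```text
pics
scene [[488.7, 0.0, 324.8], [0.0, 488.7, 240.9], [0.0, 0.0, 1.0]] [[0.493, -0.329, 0.805, -340.479], [-0.87, -0.169, 0.463, -499.105], [-0.016, -0.929, -0.37, 528.559], [0.0, 0.0, 0.0, 1.0]]
scene spanner [([246.0, 256.0], 0.63), ([264.0, 244.0], 0.61), ([410.0, 301.0], 0.24)]
scene lens_cell [([407.0, 318.0], 0.81)]
scene spanner_stand [([251.0, 291.0], 0.87)]
top [[452.1, 0.0, 323.1], [0.0, 452.1, 238.3], [0.0, 0.0, 1.0]] [[0.014, -0.99, 0.139, 422.968], [-1.0, -0.015, -0.012, 15.387], [0.014, -0.139, -0.99, 1106.419], [0.0, 0.0, 0.0, 1.0]]
top spanner [([256.0, 291.0], 0.58)]
top lens_cell [([401.0, 281.0], 0.71)]
top spanner_stand [([266.0, 295.0], 0.76)]
{'t': 0.4, 'qpos': array([ 1.25031786e+00,  9.12197509e-02,  1.23087384e+00, -2.50994166e-06,
        1.81982680e+00, -5.66455111e-02]), 'dq': array([-0.00013108, -0.00058169, -0.00210125,  0.00027229,  0.00089052,
        0.00091994]), 'joint_efforts': array([ 5.55375027e-04, -4.45501328e+01, -4.05905592e+01,  6.98532443e-02,
        2.10431957e-02, -4.20530102e-05]), 'ee_pos': array([156.44608205, 579.26411995, 404.46123491]), 'eef_rot': array([ 1.31534516e-01,  9.91311578e-01, -1.61191359e-04, -2.95217378e-05]), 'wrist_force': array([-0.20777794,  0.10704139,  0.62735028]), 'torque': array([-0.00407921, -0.04280052, -0.01084607]), 'finger_force': 0.0, 'width': 0.9976133790722863}
```

View pics/scene0.png

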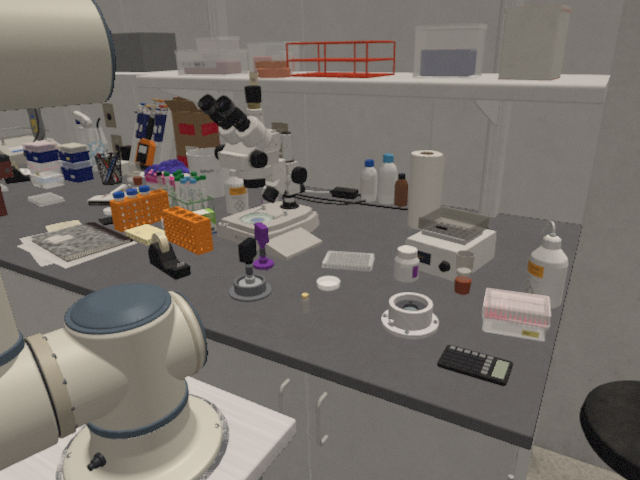

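View pics/top0.png

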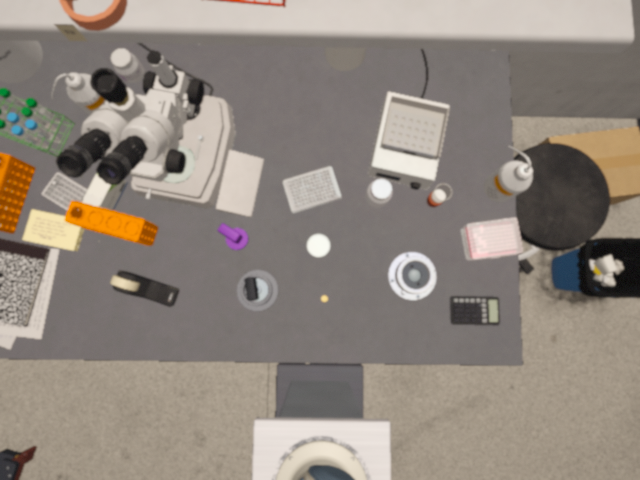

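The scene picture shows the black spanner in its grey stand near (250,285), the purple look-alike at (262,250) and the lens cell at (410,315). In the top picture the stand is at (257,290), the purple one at (235,237) and the cell at (413,276). Next I'll measure positions and enlarge the two areas.

```bash
cat > h.py <<'E'
from bench import manip, viewer, ticket, look_for
import cv2, numpy as np
from scipy.spatial.transform import Rotation as R
def ray(n,uv,z):
    c=viewer.get_calibration(n); K,P=np.array(c["K"]),np.array(c["pose"])
    d=P[:3,:3]@np.linalg.inv(K)@[uv[0],uv[1],1]; o=P[:3,3]
    return o+d*(z-o[2])/d[2]
def proj(n,p):
    c=viewer.get_calibration(n); K,P=np.array(c["K"]),np.array(c["pose"])
    q=K@P[:3,:3].T@(np.array(p,float)-P[:3,3]); return q[:2]/q[2]
def circ(c,r,z,a=None):
    a=np.linspace(0,2*np.pi,60) if a is None else a
    return [[c[0]+r*np.cos(t),c[1]+r*np.sin(t),z] for t in a]
def crop(n,im,cx,cy,w,h,s,overlays=()):
    x0,y0=int(cx-w/2),int(cy-h/2)
    o=cv2.resize(im[y0:y0+h,x0:x0+w],None,fx=s,fy=s,interpolation=cv2.INTER_CUBIC)
    for pts,col in overlays:
        q=np.array([(proj(n,p)-[x0-.5,y0-.5])*s for p in pts]).astype(int)
        cv2.polylines(o,[q],False,col,1)
    return o
E
python3 - <<'E'
from h import *
print("stand top",ray("top",(257,290.5),3),"scene",ray("scene",(250,290),6))
print("cell top",ray("top",(413,276),10),"scene",ray("scene",(410,321),10))
print("purple",ray("top",(238,239),3))
t=cv2.imread("pics/top0.png"); s=cv2.imread("pics/scene0.png")
cell=ray("top",(413,276),10)[:2]; st=ray("top",(257,290.5),3)[:2]
a=crop("top",t,413,276,64,64,6,[(circ(cell,58,10),(0,255,0)),(circ(cell,34,50),(0,255,255))])
b=crop("top",t,257,285,64,64,6,[(circ(st,50,6),(0,255,0)),(circ(st,31,30),(0,255,255))])
c=crop("scene",s,410,312,64,48,6,[(circ(cell,58,10),(0,255,0)),(circ(cell,34,50),(0,255,255))])
d=crop("scene",s,250,270,64,80,4,[(circ(st,50,6),(0,255,0))])[:288]
A=np.hstack([a,b])[:,:768]; A=cv2.resize(A,(768,384))[:300] if 0 else A
print(A.shape,c.shape,d.shape)
out=np.zeros((600,800,3),np.uint8)
out[:300,:300]=cv2.resize(a,(300,300));out[:300,300:600]=cv2.resize(b,(300,300))
out[300:588,:384]=c; out[300:588,400:656]=d
cv2.imwrite("pics/c1.png",out)
E
```

```text
stand top [448.0717889  159.85523253   3.        ] scene [450.07108277 158.17711917   6.        ]
cell top [ 488.16737649 -217.85036568   10.        ] scene [ 487.06186794 -218.62481621   10.        ]
purple [573.14990201 210.72051156   3.        ]
(384, 768, 3) (288, 384, 3) (288, 256, 3)
```

View pics/c1.png

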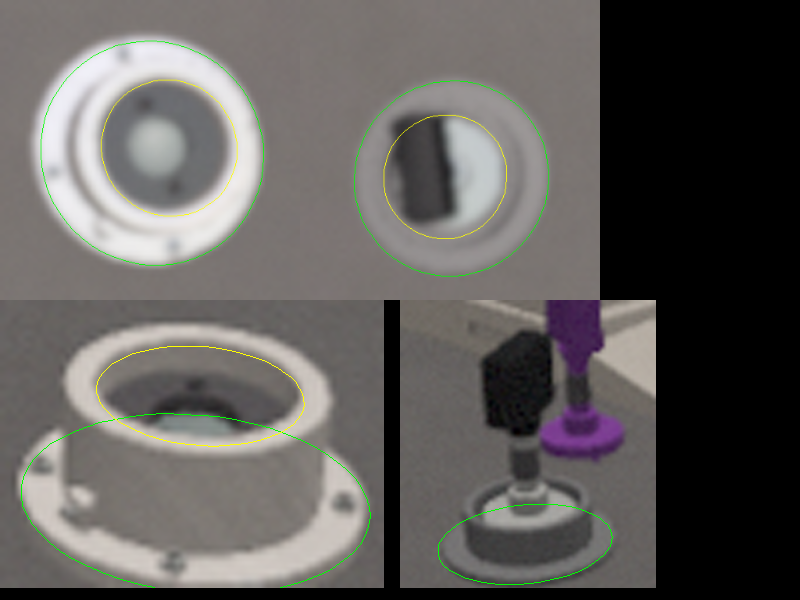

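The crop shows the ring's two holes at about (146,103) and (173,187) in the top-left panel. The lug is at lower left, so the hole line lies about +0.3 rad in the world. Grip long axis is about +0.19 rad. Next I'll refine these numerically.

```bash
cat > fit.py <<'E'
from h import *
from scipy.optimize import least_squares
def fitc(n,uv,z,r):
    P=np.array([ray(n,p,z)[:2] for p in uv])
    f=lambda c:np.hypot(*(P-c[:2]).T)-r
    s=least_squares(f,P.mean(0),loss="soft_l1",f_scale=1.)
    return s.x,np.sqrt(np.mean(s.fun**2))
def edge(n,g,c,r,z,angs,sign,w=8):
    # radial subpixel edge: strongest gradient of the sign, outward
    out=[]
    for a in angs:
        rr=np.arange(r-w,r+w,.5); uv=np.array([proj(n,[c[0]+k*np.cos(a),c[1]+k*np.sin(a),z]) for k in rr],np.float32)
        v=cv2.remap(g,uv[:,0].copy(),uv[:,1].copy(),cv2.INTER_LINEAR).ravel()
        d=sign*np.gradient(cv2.GaussianBlur(v.reshape(-1,1),(1,5),0).ravel()); i=np.argmax(d)
        if d[i]>1.0: out.append(uv[i])
    return out
E
python3 - <<'E'
from fit import *
t=cv2.imread("pics/top0.png"); g=cv2.cvtColor(t,cv2.COLOR_BGR2GRAY).astype(np.float32)
A=np.linspace(0,2*np.pi,72,endpoint=False)
c=np.array([488.,-218]);
for _ in range(3):
    e=edge("top",g,c,58,10,A,-1); cf,r1=fitc("top",e,10,58); c=cf
c2=c.copy()
for _ in range(3):
    e=edge("top",g,c2,34,50,A,1); c2,r2=fitc("top",e,50,34)
print("cell flange",c,r1,"bore rim",c2,r2)
s=np.array([448.,160])
for _ in range(3):
    e=edge("top",g,s,50,6,A,-1); s,r3=fitc("top",e,6,50)
print("stand foot",s,r3,len(e))
h=s.copy()
for _ in range(3):
    e=edge("top",g,h,27,25,np.linspace(-2.4,-.7,40),-1,5); h,r4=fitc("top",e,25,27)
print("head",h,r4,len(e))
# ring profile at r=22, z=38
for cc in (c,c2,(c+c2)/2):
    an=np.arange(0,2*np.pi,.02)
    uv=np.array([proj("top",[cc[0]+22*np.cos(a),cc[1]+22*np.sin(a),36]) for a in an],np.float32)
    v=cv2.remap(g,uv[:,0].copy(),uv[:,1].copy(),cv2.INTER_CUBIC).ravel()
    w=np.clip(np.median(v)-4-v,0,None); 
    for lo in (-.6,np.pi-.6):
        d=(an-lo)%(2*np.pi); m=d<1.8; print("hole ang",lo+np.sum(d[m]*w[m])/w[m].sum(),w[m].max())
# lug: scan r=50,z=30
L=[ray("top",(413-32+100/4.69, 276-32+233/4.69),z) for z in (20,30)]; print("lug dir",[np.arctan2(*(l[:2]-c)[::-1]) for l in L])
# hole blobs
gi=255-g
for uv0 in ((381+146/4.69,244+103/4.69),(381+173/4.69,244+187/4.69)):
    x,y=np.round(uv0).astype(int); p=g[y-4:y+5,x-4:x+5]; w=np.clip(np.percentile(p,40)-p,0,None)
    Y,X=np.mgrid[y-4:y+5,x-4:x+5]; k=(np.hypot(X-x,Y-y)<4); w=w*k
    u=((X*w).sum()/w.sum(),(Y*w).sum()/w.sum()); print("hole",u,ray("top",u,36))
# grip: black mask
m=cv2.inRange(t,(0,0,0),(70,70,70)); roi=np.zeros_like(m); roi[265:310,235:275]=255
cs,_=cv2.findContours(m&roi,cv2.RETR_EXTERNAL,cv2.CHAIN_APPROX_NONE); k=max(cs,key=cv2.contourArea)
q=cv2.approxPolyDP(k,2,True)[:,0]; print("grip poly",q.tolist(),[np.round(ray("top",p,112)[:2]).tolist() for p in q]); print(cv2.minAreaRect(k))
E
```

```text
Traceback (most recent call last):
  File "fit.py", line 12, in edge
    rr=np.arange(r-w,r+w,.5); uv=np.array([proj(n,[c[0]+k*np.cos(a),c[1]+k*np.sin(a),z]) for k in rr],np.float32)
                                           ~~~~^^^^^^^^^^^^^^^^^^^^^^^^^^^^^^^^^^^^^^^^^
  File "h.py", line 9, in proj
    c=viewer.get_calibration(n); K,P=np.array(c["K"]),np.array(c["pose"])
ValueError: time passes only in moves, steps and waits
```

```bash
python3 - <<'E'
s=open('h.py').read()
s=s.replace('c=viewer.get_calibration(n);','c=cal(n);').replace('def ray','C={}\ndef cal(n):\n    if n not in C: C[n]=viewer.get_calibration(n)\n    return C[n]\ndef ray',1)
open('h.py','w').write(s)
E
cat > m1.py <<'E'
from fit import *
t=cv2.imread("pics/top0.png"); g=cv2.cvtColor(t,cv2.COLOR_BGR2GRAY).astype(np.float32)
A=np.linspace(0,2*np.pi,72,endpoint=False)
c=np.array([488.,-218]);
for _ in range(3):
    e=edge("top",g,c,58,10,A,-1); c,r1=fitc("top",e,10,58)
c2=c.copy()
for _ in range(3):
    e=edge("top",g,c2,34,50,A,1); c2,r2=fitc("top",e,50,34)
print("cell flange",c,r1,"bore rim",c2,r2)
s=np.array([448.,160])
for _ in range(3):
    e=edge("top",g,s,50,6,A,-1); s,r3=fitc("top",e,6,50)
print("stand foot",s,r3,len(e))
h=s.copy()
for _ in range(3):
    e=edge("top",g,h,27,25,np.linspace(-2.4,-.7,40),-1,5); h,r4=fitc("top",e,25,27)
print("head",h,r4,len(e))
L=[ray("top",(413-32+100/4.69, 276-32+233/4.69),z) for z in (20,30)]; print("lug dir",[np.arctan2(*(l[:2]-c)[::-1]) for l in L])
H=[]
for uv0 in ((381+146/4.69,244+103/4.69),(381+173/4.69,244+187/4.69)):
    x,y=np.round(uv0).astype(int); p=g[y-4:y+5,x-4:x+5]; w=np.clip(np.percentile(p,40)-p,0,None)
    Y,X=np.mgrid[y-4:y+5,x-4:x+5]; w=w*(np.hypot(X-x,Y-y)<4)
    u=((X*w).sum()/w.sum(),(Y*w).sum()/w.sum()); H.append(ray("top",u,37)); print("hole",u,H[-1])
d=H[0]-H[1]; print("hole sep",np.hypot(*d[:2]),"ang",np.arctan2(d[1],d[0]),"mid",(H[0]+H[1])/2)
m=cv2.inRange(t,(0,0,0),(70,70,70)); roi=np.zeros_like(m); roi[265:310,235:275]=255
cs,_=cv2.findContours(m&roi,cv2.RETR_EXTERNAL,cv2.CHAIN_APPROX_NONE); k=max(cs,key=cv2.contourArea)
q=cv2.approxPolyDP(k,2,True)[:,0]; print("grip poly",q.tolist(),[np.round(ray("top",p,112)[:2]).tolist() for p in q]); print(cv2.minAreaRect(k))
E
python3 m1.py
```

```text
cell flange [ 489.61898607 -215.36739666] 0.9688753214000265 bore rim [ 489.60178254 -215.27114078] 1.3953523560454135
stand foot [449.68019261 159.5405559 ] 0.8838640061688001 72fit.py:6: RuntimeWarning: Mean of empty slice.
  s=least_squares(f,P.mean(0),loss="soft_l1",f_scale=1.)
  ret = ret.dtype.type(ret / rcount)
Traceback (most recent call last):
  File "m1.py", line 17, in <module>
    e=edge("top",g,h,27,25,np.linspace(-2.4,-.7,40),-1,5); h,r4=fitc("top",e,25,27)
                                                                ~~~~^^^^^^^^^^^^^^^
  File "fit.py", line 6, in fitc
    s=least_squares(f,P.mean(0),loss="soft_l1",f_scale=1.)
ValueError: Initial guess is outside of provided bounds
```

```bash
sed -i 's/np.linspace(-2.4,-.7,40),-1,5); h,r4=fitc("top",e,25,27)/np.linspace(-2.4,-.7,40),-1,10); h,r4=fitc("top",e,25,27) if len(e)>5 else (h,9)/' m1.py; python3 m1.py
```

```text
cell flange [ 489.61898607 -215.36739666] 0.9688753214000265 bore rim [ 489.60178254 -215.27114078] 1.3953523560454135
stand foot [449.68019261 159.5405559 ] 0.8838640061688001 72
head [451.3678567  109.29191876] 9 0
lug dir [np.float64(2.616625544559218), np.float64(2.5875964426756997)]
hole (np.float64(411.398406374502), np.float64(265.65338645418325)) [ 511.04803999 -208.63708193   37.        ]
hole (np.float64(417.95299145299145), np.float64(283.52991452991455)) [ 468.965295   -223.59419306   37.        ]
hole sep 44.66175768031408 ang 0.34149644964608 mid [ 490.00666749 -216.1156375    37.        ]
grip poly [[254, 278], [245, 280], [249, 299], [256, 298]] [[473.0, 153.0], [468.0, 173.0], [427.0, 162.0], [429.0, 147.0]]
((250.82693481445312, 288.6346130371094), (20.788311004638672, 10.394155502319336), 78.69007110595703)
```

Request:
jog_arm(steps="0.0265 -0.038 -0.005 0 0 0.44; 0.053 -0.076 -0.01 0 0 0.88; 0.0795 -0.114 -0.015 0 0 1.31; 0.106 -0.152 -0.02 0 0 1.75; 0.1325 -0.19 -0.025 0 0 2.19; 0.159 -0.228 -0.03 0 0 2.63; 0.1855 -0.266 -0.035 0 0 3.07; 0.212 -0.304 -0.04 0 0 3.5; 0.2385 -0.342 -0.045 0 0 3.94; 0.265 -0.38 -0.05 0 0 4.38", claw=0.0878)

```text
t: 1.4
ee_pos: [422.1, 197.5, 354.8]
eef_rot: [-0.098, 0.995, 0.0, 0.0]
wrist_force: [0.9, 0.7, 0.4]
width: 1.001
finger_force: 0.0
```

Request:
jog_arm(steps="0.0141 -0.0198 -0.005 0 0 0; 0.0282 -0.0397 -0.01 0 0 0; 0.0282 -0.0397 -0.02 0 0 0; 0.0282 -0.0397 -0.035 0 0 0; 0.0282 -0.0397 -0.05 0 0 0; 0.0282 -0.0397 -0.062 0 0 0; 0.0282 -0.0397 -0.072 0 0 0; 0.0282 -0.0397 -0.08 0 0 0; 0.0282 -0.0397 -0.0855 0 0 0; 0.0282 -0.0397 -0.0855 0 0 0")

```text
t: 2.4
ee_pos: [449.5, 159.7, 268.4]
eef_rot: [-0.097, 0.995, -0.0, -0.001]
wrist_force: [-0.9, 0.7, 0.1]
width: 0.993
finger_force: 0.0
```

```bash
python3 - <<'E'
from h import *
im=viewer.camera("scene"); cv2.imwrite("pics/s2.png",crop("scene",im,270,240,160,130,4.6))
o=manip.observe(); print(o["ee_pos"],o["wrist_force"])
E
```

```text
[449.63161458 159.64411617 269.08638645] [-0.5997717   0.93505233 -0.48032334]
```

View pics/s2.png

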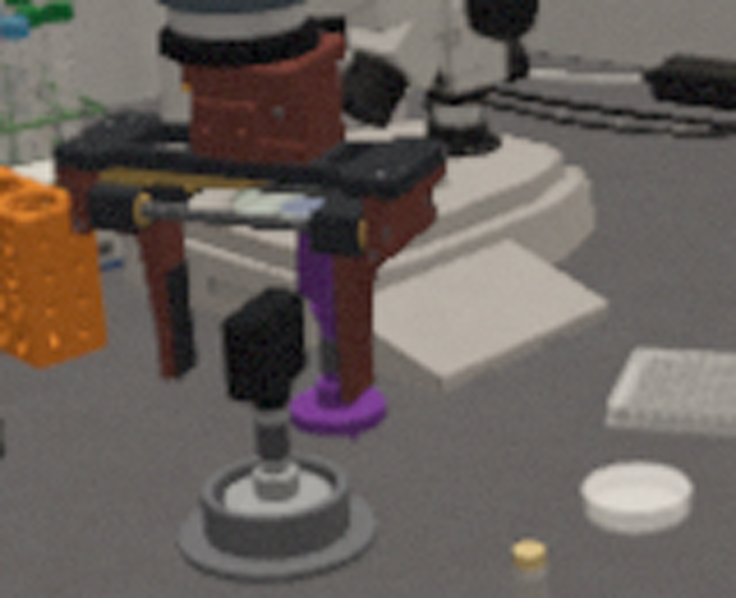

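The fingers straddle the black grip block (crop about (265,345)) and are clear of the purple one. Now I'll close.

Request:
jog_arm(steps="0 0 0 0 0 0; 0 0 0 0 0 0; 0 0 0 0 0 0; 0 0 0 0 0 0; 0 0 0 0 0 0; 0 0 0 0 0 0; 0 0 0 0 0 0; 0 0 0 0 0 0; 0 0 0 0 0 0; 0 0 0 0 0 0", claw=0.0)

```text
t: 3.45
ee_pos: [449.6, 159.6, 269.1]
eef_rot: [-0.097, 0.995, 0.0, -0.0]
wrist_force: [0.2, -0.6, -0.3]
width: 0.251
finger_force: 29.9
```

Request:
jog_arm(steps="0 0 0.012 0 0 0; 0 0 0.035 0 0 0; 0 0 0.06 0 0 0; 0.002 -0.018 0.08 0 0 0.2; 0.006 -0.055 0.08 0 0 0.4; 0.0105 -0.098 0.08 0 0 0.6; 0.0155 -0.143 0.08 0 0 0.8; 0.02 -0.188 0.08 0 0 1.0; 0.025 -0.233 0.08 0 0 1.2; 0.0295 -0.278 0.08 0 0 1.39")

```text
t: 4.45
ee_pos: [478.9, -120.3, 349.8]
eef_rot: [-0.17, 0.985, -0.0, 0.0]
wrist_force: [0.5, 0.6, -2.8]
width: 0.249
finger_force: 29.9
```

Request:
jog_arm(steps="0.0045 -0.04 0 0 0 0; 0.0085 -0.075 0 0 0 0; 0.0105 -0.0973 0 0 0 0; 0.0105 -0.0973 0 0 0 0; 0.0105 -0.0973 -0.004 0 0 0; 0.0105 -0.0973 -0.008 0 0 0; 0.0105 -0.0973 -0.012 0 0 0; 0.0105 -0.0973 -0.016 0 0 0; 0.0105 -0.0973 -0.02 0 0 0; 0.0105 -0.0973 -0.02 0 0 0")

```text
t: 5.45
ee_pos: [489.6, -215.3, 328.3]
eef_rot: [-0.17, 0.986, 0.0, -0.0]
wrist_force: [0.3, -0.4, -3.1]
width: 0.25
finger_force: 30.0
```

```bash
python3 - <<'E'
from h import *
o=manip.observe(); print(o["t"],o["ee_pos"],o["eef_rot"],o["wrist_force"],o["torque"],o["width"])
im=viewer.camera("scene"); p=o["ee_pos"]; oz=p[2]-163-90
ov=[(circ(p,27,oz),(0,255,0)),(circ(p,27,oz+9),(0,255,0)),(circ((489.7,-215.7),34,50),(0,255,255)),(circ((489.7,-215.7),44,50),(0,255,255)),
 ([[p[0],p[1],oz],[p[0],p[1],oz+150]],(0,0,255))]
a=crop("scene",im,410,285,100,100,5.9); b=crop("scene",im,410,285,65,100,5.9,ov)
cv2.imwrite("pics/s3.png",np.hstack([a[:,100:490],b])[:600])
E
```

```text
5.45 [ 489.59333162 -215.33773703  328.28104992] [-1.69672667e-01  9.85500301e-01  3.63102120e-04 -4.60179847e-04] [ 0.33443804 -0.36063902 -3.10464641] [ 0.04923646  0.00958443 -0.03767559] 0.25000536249780236
```

View pics/s3.png

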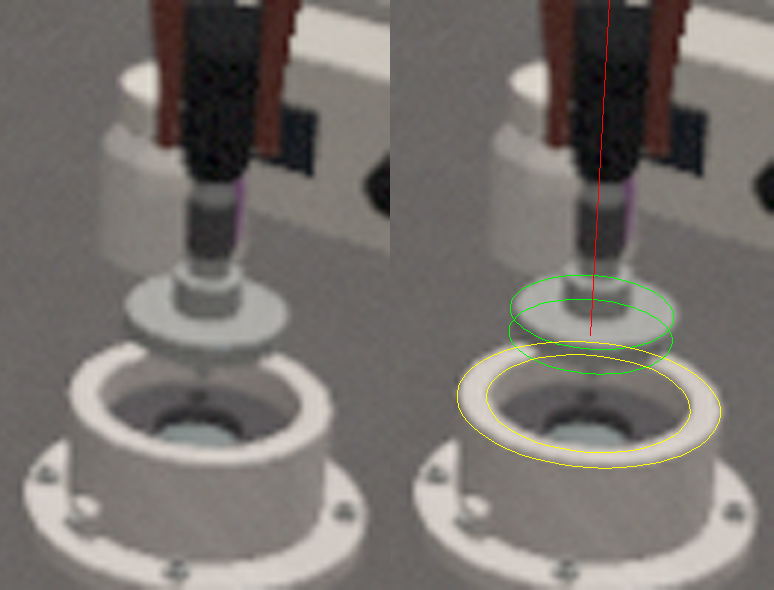

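The head hangs centred over the bore to within about 1 mm (head centre at crop (207,310), rim centre at (200,405)). I'll lower it gently to just above the ring.

Request:
jog_arm(steps="0 0 -0.004 0 0 0; 0 0 -0.009 0 0 0; 0 0 -0.014 0 0 0; 0 0 -0.018 0 0 0; 0 0 -0.022 0 0 0; 0 0 -0.025 0 0 0; 0 0 -0.027 0 0 0; 0 0 -0.029 0 0 0; 0 0 -0.03 0 0 0; 0 0 -0.03 0 0 0")

```text
t: 6.5
ee_pos: [489.7, -215.7, 299.0]
eef_rot: [-0.169, 0.986, 0.0, -0.0]
wrist_force: [-0.3, 0.5, -2.5]
width: 0.25
finger_force: 30.0
```

Request:
jog_arm(steps="0 0 -0.0005 0 0 0; 0 0 -0.001 0 0 0; 0 0 -0.0015 0 0 0; 0 0 -0.002 0 0 0; 0 0 -0.0025 0 0 0; 0 0 -0.003 0 0 0; 0 0 -0.003 0 0 0; 0 0 -0.003 0 0 0; 0 0 -0.003 0 0 0; 0 0 -0.003 0 0 0")

```text
t: 7.5
ee_pos: [489.7, -215.7, 296.2]
eef_rot: [-0.169, 0.986, -0.0, 0.0]
wrist_force: [-0.2, 0.3, -2.8]
width: 0.246
finger_force: 30.0
```

Request:
jog_arm(steps="0 0 -0.0005 0 0 0; 0 0 -0.001 0 0 0; 0 0 -0.0015 0 0 0; 0 0 -0.002 0 0 0; 0 0 -0.0025 0 0 0; 0 0 -0.0025 0 0 0; 0 0 -0.0025 0 0 0; 0 0 -0.0025 0 0 0; 0 0 -0.0025 0 0 0; 0 0 -0.0025 0 0 0")

```text
t: 8.5
ee_pos: [489.7, -215.8, 293.6]
eef_rot: [-0.169, 0.986, -0.0, 0.0]
wrist_force: [0.3, 0.4, -2.2]
width: 0.253
finger_force: 30.0
```

Request:
jog_arm(steps="0 0 -0.0005 0 0 0; 0 0 -0.001 0 0 0; 0 0 -0.0015 0 0 0; 0 0 -0.002 0 0 0; 0 0 -0.0025 0 0 0; 0 0 -0.003 0 0 0; 0 0 -0.003 0 0 0; 0 0 -0.003 0 0 0; 0 0 -0.003 0 0 0; 0 0 -0.003 0 0 0")

```text
t: 9.5
ee_pos: [489.6, -215.7, 291.0]
eef_rot: [-0.169, 0.986, -0.0, 0.0]
wrist_force: [-1.7, 0.6, 2.3]
width: 0.248
finger_force: 30.0
```

Request:
jog_arm(steps="0 0 0.0005 0 0 0; 0 0 0.001 0 0 0; 0 0 0.001 0 0 -0.3; 0 0 0.001 0 0 -0.6; 0 0 0.001 0 0 -0.9; 0 0 0.001 0 0 -1.2; 0 0 0.001 0 0 -1.5; 0 0 0.001 0 0 -1.8; 0 0 0.001 0 0 -2.0; 0 0 0.001 0 0 -2.0")

```text
t: 10.5
ee_pos: [489.7, -215.1, 291.2]
eef_rot: [-0.066, 0.998, 0.001, -0.0]
wrist_force: [-0.9, 4.9, 0.1]
width: 0.255
finger_force: 30.0
```

```bash
cat > st.py <<'E'
from bench import manip
import numpy as np
o=manip.observe(); q=o["eef_rot"]; print(o["t"],np.round(o["ee_pos"],2),"spanner yaw",round(2*np.arctan2(q[1],q[0])-np.pi,4),"F",np.round(o["wrist_force"],2),"T",np.round(o["torque"],3),"w",round(o["width"],3),"q6",round(o["qpos"][5],3))
E
python3 st.py
```

```text
10.5 [ 489.65 -215.07  291.15] spanner yaw 0.1316 F [-0.93  4.87  0.14] T [1.274 0.286 0.213] w 0.255 q6 -2.18
```

The wrist torque is 0.21 N m, so both pins are in and the ring is turning. The 4.9 N side force in y calls for a small shift to +y while I keep turning.

Request:
jog_arm(steps="0 0.0004 0 0 0 -0.3; 0 0.0008 0 0 0 -0.6; 0 0.0008 0 0 0 -0.9; 0 0.0008 0 0 0 -1.2; 0 0.0008 0 0 0 -1.5; 0 0.0008 0 0 0 -1.8; 0 0.0008 0 0 0 -2.1; 0 0.0008 0 0 0 -2.4; 0 0.0008 0 0 0 -2.7; 0 0.0008 0 0 0 -3.0")

```text
t: 11.5
ee_pos: [489.7, -214.4, 291.1]
eef_rot: [0.091, 0.996, 0.001, -0.0]
wrist_force: [-0.8, 4.5, -0.5]
width: 0.252
finger_force: 30.0
```

```bash
python3 st.py
```

```text
11.5 [ 489.66 -214.38  291.15] spanner yaw -0.1832 F [-0.79  4.49 -0.46] T [1.211 0.311 0.253] w 0.252 q6 -1.864
```

Request:
jog_arm(steps="0 0.0004 0 0 0 -0.2; 0 0.0008 0 0 0 -0.4; 0 0.0008 0 0 0 -0.6; 0 0.0008 0 0 0 -0.8; 0 0.0008 0 0 0 -1; 0 0.0008 0 0 0 -1.1; 0 0.0008 0 0 0 -1.2; 0 0.0008 0 0 0 -1.3; 0 0.0008 0 0 0 -1.4; 0 0.0008 0 0 0 -1.5")

```text
t: 12.5
ee_pos: [489.6, -213.9, 291.2]
eef_rot: [0.17, 0.985, 0.0, -0.0]
wrist_force: [-0.3, 4.8, -3.6]
width: 0.251
finger_force: 30.0
```

```bash
python3 st.py
```

```text
12.5 [ 489.64 -213.91  291.22] spanner yaw -0.3411 F [-0.27  4.81 -3.58] T [1.29  0.199 0.27 ] w 0.251 q6 -1.705
```

Request:
jog_arm(steps="0 0.0002 0 0 0 -0.15; 0 0.0004 0 0 0 -0.3; 0 0.0005 0 0 0 -0.45; 0 0.0005 0 0 0 -0.6; 0 0.0005 0 0 0 -0.7; 0 0.0005 0 0 0 -0.8; 0 0.0005 0 0 0 -0.9; 0 0.0005 0 0 0 -1.0; 0 0.0005 0 0 0 -1.0; 0 0.0005 0 0 0 -1.0")

```text
t: 13.5
ee_pos: [489.6, -213.6, 291.4]
eef_rot: [0.221, 0.975, 0.0, -0.0]
wrist_force: [-0.2, 6.2, -6.3]
width: 0.248
finger_force: 30.0
```

```bash
python3 st.py
```

```text
13.5 [ 489.62 -213.58  291.36] spanner yaw -0.4448 F [-0.19  6.21 -6.25] T [1.273 0.12  0.234] w 0.248 q6 -1.601
```

Request:
jog_arm(steps="0 0.0002 -0.0001 0 0 0; 0 0.0004 -0.0002 0 0 0; 0 0.0006 -0.0003 0 0 0; 0 0.0008 -0.0003 0 0 0; 0 0.0008 -0.0003 0 0 0; 0 0.0008 -0.0003 0 0 0; 0 0.0008 -0.0003 0 0 0; 0 0.0008 -0.0003 0 0 0; 0 0.0008 -0.0003 0 0 0; 0 0.0008 -0.0003 0 0 0")

```text
t: 14.5
ee_pos: [489.6, -213.0, 291.4]
eef_rot: [0.221, 0.975, -0.0, 0.0]
wrist_force: [-1.4, -0.2, -6.0]
width: 0.25
finger_force: 30.0
```

```bash
python3 st.py
```

```text
14.5 [ 489.59 -213.05  291.37] spanner yaw -0.4452 F [-1.4  -0.16 -5.98] T [0.164 0.452 0.225] w 0.25 q6 -1.6
```

Request:
jog_arm(steps="0 0 -0.0003 0 0 -0.1; 0 0 -0.0006 0 0 -0.25; 0 0 -0.0006 0 0 -0.4; 0 0 -0.0006 0 0 -0.55; 0 0 -0.0006 0 0 -0.7; 0 0 -0.0006 0 0 -0.85; 0 0 -0.0006 0 0 -1.0; 0 0 -0.0006 0 0 -1.0; 0 0 -0.0006 0 0 -1.0; 0 0 -0.0006 0 0 -1.0")

```text
t: 15.5
ee_pos: [489.7, -212.9, 291.1]
eef_rot: [0.271, 0.962, -0.0, 0.0]
wrist_force: [-4.0, -0.3, 0.7]
width: 0.25
finger_force: 30.0
```

```bash
python3 st.py
```

```text
15.5 [ 489.67 -212.91  291.11] spanner yaw -0.5496 F [-4.   -0.34  0.7 ] T [0.032 0.99  0.337] w 0.25 q6 -1.495
```

Request:
jog_arm(steps="-0.0003 0 0 0 0 0; -0.0006 0 0 0 0 0; -0.0006 0 0 0 0 -0.1; -0.0006 0 0 0 0 -0.2; -0.0006 0 0 0 0 -0.3; -0.0006 0 0 0 0 -0.4; -0.0006 0 0 0 0 -0.5; -0.0006 0 0 0 0 -0.5; -0.0006 0 0 0 0 -0.5; -0.0006 0 0 0 0 -0.5")

```text
t: 16.5
ee_pos: [489.2, -212.8, 291.1]
eef_rot: [0.296, 0.955, 0.0, 0.001]
wrist_force: [1.2, 0.8, 1.6]
width: 0.25
finger_force: 30.0
```

```bash
python3 st.py
```

```text
16.5 [ 489.24 -212.83  291.06] spanner yaw -0.6018 F [1.18 0.76 1.6 ] T [ 0.018 -0.203  0.331] w 0.25 q6 -1.443
```

Request:
jog_arm(steps="0 0 0 0 0 -0.1; 0 0 0 0 0 -0.2; 0 0 0 0 0 -0.3; 0 0 0 0 0 -0.4; 0 0 0 0 0 -0.5; 0 0 0 0 0 -0.5; 0 0 0 0 0 -0.5; 0 0 0 0 0 -0.5; 0 0 0 0 0 -0.5; 0 0 0 0 0 -0.5")

```text
t: 17.5
ee_pos: [489.2, -212.8, 290.8]
eef_rot: [0.321, 0.947, 0.0, 0.0]
wrist_force: [3.4, 0.2, 2.8]
width: 0.252
finger_force: 30.0
```

```bash
python3 st.py
```

```text
17.5 [ 489.17 -212.79  290.85] spanner yaw -0.6542 F [3.37 0.22 2.83] T [ 0.088 -0.95   0.485] w 0.252 q6 -1.391
```

The torque rose by 0.154 N m for 0.052 rad. That matches the shank's 3 N m/rad, so the ring is at its stop. Now I'll unwind to slack without dragging the ring back, then lift.

Request:
jog_arm(steps="0 0 0 0 0 0.25; 0 0 0 0 0 0.5; 0 0 0 0 0 0.75; 0 0 0.0003 0 0 1; 0 0 0.0006 0 0 1.25; 0 0 0.0006 0 0 1.5; 0 0 0.0006 0 0 1.7; 0 0 0.0006 0 0 1.9; 0 0 0.0006 0 0 1.9; 0 0 0.0006 0 0 1.9")

```text
t: 18.5
ee_pos: [488.8, -212.9, 291.1]
eef_rot: [0.226, 0.974, -0.0, -0.001]
wrist_force: [2.3, 0.1, 1.4]
width: 0.254
finger_force: 30.0
```

```bash
python3 st.py
```

```text
18.5 [ 488.79 -212.87  291.09] spanner yaw -0.4558 F [2.31 0.1  1.35] T [ 0.029 -0.504  0.067] w 0.254 q6 -1.589
```

Request:
jog_arm(steps="0 0 0.001 0 0 0.1; 0 0 0.002 0 0 0.2; 0 0 0.003 0 0 0.2; 0 0 0.004 0 0 0.2; 0 0 0.005 0 0 0.2; 0 0 0.006 0 0 0.2; 0 0 0.007 0 0 0.2; 0 0 0.008 0 0 0.2; 0 0 0.009 0 0 0.2; 0 0 0.01 0 0 0.2")

```text
t: 19.5
ee_pos: [489.0, -212.8, 301.4]
eef_rot: [0.216, 0.976, -0.0, -0.0]
wrist_force: [0.3, 0.0, -2.5]
width: 0.248
finger_force: 30.0
```

```bash
python3 st.py
```

```text
19.5 [ 489.04 -212.84  301.43] spanner yaw -0.4345 F [ 0.35  0.02 -2.47] T [-0.039  0.015 -0.018] w 0.248 q6 -1.611
```

Request:
jog_arm(steps="0 0 0.012 0 0 0; 0 0 0.03 0 0 0.5; 0 0 0.048 0 0 1.2; -0.002 0.018 0.048 0 0 1.9; -0.006 0.055 0.048 0 0 2.6; -0.0105 0.098 0.048 0 0 3.3; -0.015 0.143 0.048 0 0 4.0; -0.02 0.188 0.048 0 0 4.7; -0.0245 0.233 0.048 0 0 5.4; -0.0295 0.278 0.048 0 0 6.02")

```text
t: 20.5
ee_pos: [458.9, 66.8, 350.7]
eef_rot: [-0.099, 0.995, -0.0, 0.001]
wrist_force: [1.2, -0.1, -2.7]
width: 0.249
finger_force: 30.0
```

Request:
jog_arm(steps="-0.004 0.038 0 0 0 0; -0.0075 0.072 0 0 0 0; -0.0095 0.09 0 0 0 0; -0.0099 0.0944 0 0 0 0; -0.0099 0.0944 -0.006 0 0 0; -0.0099 0.0944 -0.014 0 0 0; -0.0099 0.0944 -0.022 0 0 0; -0.0099 0.0944 -0.029 0 0 0; -0.0099 0.0944 -0.034 0 0 0; -0.0099 0.0944 -0.034 0 0 0")

```text
t: 21.5
ee_pos: [449.6, 159.1, 314.1]
eef_rot: [-0.097, 0.995, -0.0, -0.001]
wrist_force: [-0.3, 0.5, -2.4]
width: 0.249
finger_force: 30.0
```

```bash
python3 st.py; python3 - <<'E'
from fit import *
o=manip.observe(); p=o["ee_pos"]; oz=p[2]-253
im=viewer.camera("scene"); t=viewer.camera("top"); cv2.imwrite("pics/top4raw.png",t)
st=(449.7,159.5)
ov=[(circ(p,27,oz),(0,255,0)),(circ(p,27,oz+9),(0,255,0)),(circ(st,37,30),(0,255,255)),(circ(st,50,6),(0,255,255))]
a=crop("scene",im,250,262,64,92,6.2); b=crop("scene",im,250,262,64,92,6.2,ov)
cv2.imwrite("pics/s4.png",np.hstack([a,b]))
c=crop("top",t,413,274,40,40,8); cv2.imwrite("pics/t4.png",c)
E
```

```text
21.5 [449.55 159.14 314.08] spanner yaw 0.1952 F [-0.26  0.51 -2.42] T [0.031 0.043 0.046] w 0.249 q6 -1.497
```

View pics/s4.png

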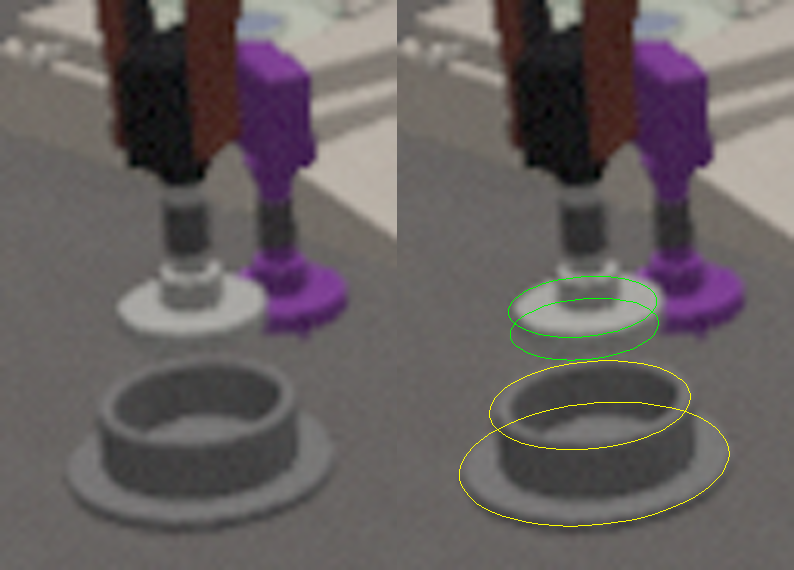

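View pics/t4.png

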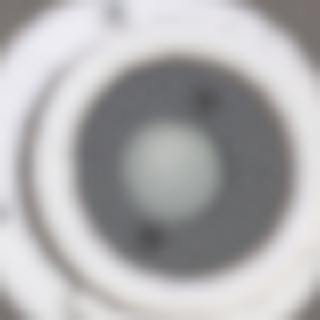

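The head is centred over the cup: both are offset from the overlay by the same 6 crop px. The top view shows the ring's holes at crop (205,100) and (150,237), turned about 0.7 rad clockwise from before. I'll check that angle more precisely and lower the spanner.

```bash
python3 - <<'E'
from h import *
g=cv2.cvtColor(cv2.imread("pics/top4raw.png"),cv2.COLOR_BGR2GRAY).astype(np.float32); H=[]
for uv0 in ((393+205/8,254+100/8),(393+150/8,254+237/8)):
    x,y=np.round(uv0).astype(int); p=g[y-4:y+5,x-4:x+5]; w=np.clip(np.percentile(p,40)-p,0,None)
    Y,X=np.mgrid[y-4:y+5,x-4:x+5]; w=w*(np.hypot(X-x,Y-y)<4)
    H.append(ray("top",((X*w).sum()/w.sum(),(Y*w).sum()/w.sum()),37))
d=H[0]-H[1]; print(np.hypot(*d[:2]),np.arctan2(d[1],d[0]),(H[0]+H[1])/2)
E
```

```text
44.48687601949642 -0.3922926663179282 [ 489.47955696 -216.36488288   37.        ]
```

Request:
jog_arm(steps="0 0 -0.006 0 0 0; 0 0 -0.013 0 0 0; 0 0 -0.02 0 0 0; 0 0 -0.026 0 0 0; 0 0 -0.031 0 0 0; 0 0 -0.035 0 0 0; 0 0 -0.038 0 0 0; 0 0 -0.041 0 0 0; 0 0 -0.043 0 0 0; 0 0 -0.043 0 0 0")

```text
t: 22.6
ee_pos: [449.6, 159.5, 272.1]
eef_rot: [-0.098, 0.995, -0.0, -0.0]
wrist_force: [-0.0, 0.6, -2.8]
width: 0.25
finger_force: 30.0
```

The hole line is now at -0.39 rad, which agrees with the ring at its stop (0.73 rad turned). I'll lower the last 3 mm.

Request:
jog_arm(steps="0 0 -0.0005 0 0 0; 0 0 -0.001 0 0 0; 0 0 -0.0015 0 0 0; 0 0 -0.002 0 0 0; 0 0 -0.0025 0 0 0; 0 0 -0.003 0 0 0; 0 0 -0.003 0 0 0; 0 0 -0.003 0 0 0; 0 0 -0.003 0 0 0; 0 0 -0.003 0 0 0")

```text
t: 23.6
ee_pos: [449.7, 159.6, 269.4]
eef_rot: [-0.098, 0.995, -0.0, 0.0]
wrist_force: [-0.5, 1.1, -2.6]
width: 0.253
finger_force: 30.0
```

Request:
jog_arm(steps="0 0 -0.0002 0 0 0; 0 0 -0.0004 0 0 0; 0 0 -0.0006 0 0 0; 0 0 -0.0006 0 0 0; 0 0 -0.0006 0 0 0; 0 0 -0.0006 0 0 0; 0 0 -0.0006 0 0 0; 0 0 -0.0006 0 0 0; 0 0 -0.0006 0 0 0; 0 0 -0.0006 0 0 0")

```text
t: 24.6
ee_pos: [449.7, 159.6, 268.8]
eef_rot: [-0.098, 0.995, 0.0, 0.0]
wrist_force: [-1.4, -0.4, 1.3]
width: 0.255
finger_force: 30.0
```

Request:
jog_arm(steps="0 0 0.0003 0 0 0; 0 0 0.0003 0 0 0; 0 0 0.0003 0 0 0; 0 0 0.0003 0 0 0; 0 0 0.0003 0 0 0; 0 0 0.0003 0 0 0; 0 0 0.0003 0 0 0; 0 0 0.0003 0 0 0; 0 0 0.0003 0 0 0; 0 0 0.0003 0 0 0", claw=0.0878)

```text
t: 25.6
ee_pos: [449.7, 159.6, 269.1]
eef_rot: [-0.098, 0.995, 0.0, 0.0]
wrist_force: [-0.4, -0.6, -0.0]
width: 0.998
finger_force: 0.0
```

Request:
jog_arm(steps="0 0 0.006 0 0 0; 0 0 0.014 0 0 0; 0 0 0.024 0 0 0; 0 0 0.036 0 0 0; 0 0 0.05 0 0 0; 0 0 0.065 0 0 0; 0 0 0.08 0 0 0; 0 0 0.092 0 0 0; 0 0 0.1 0 0 0; 0 0 0.1 0 0 0")

```text
t: 26.6
ee_pos: [449.8, 159.6, 370.6]
eef_rot: [-0.098, 0.995, 0.0, 0.001]
wrist_force: [0.4, -0.1, 0.3]
width: 0.999
finger_force: 0.0
```

```bash
python3 st.py; python3 - <<'E'
from h import *
im=viewer.camera("scene"); cv2.imwrite("pics/s5.png",crop("scene",im,330,260,240,180,3.3))
E
```

```text
26.6 [449.79 159.59 370.58] spanner yaw 0.1959 F [ 0.38 -0.14  0.35] T [-0.016 -0.043 -0.004] w 0.999 q6 -1.497
```

View pics/s5.png

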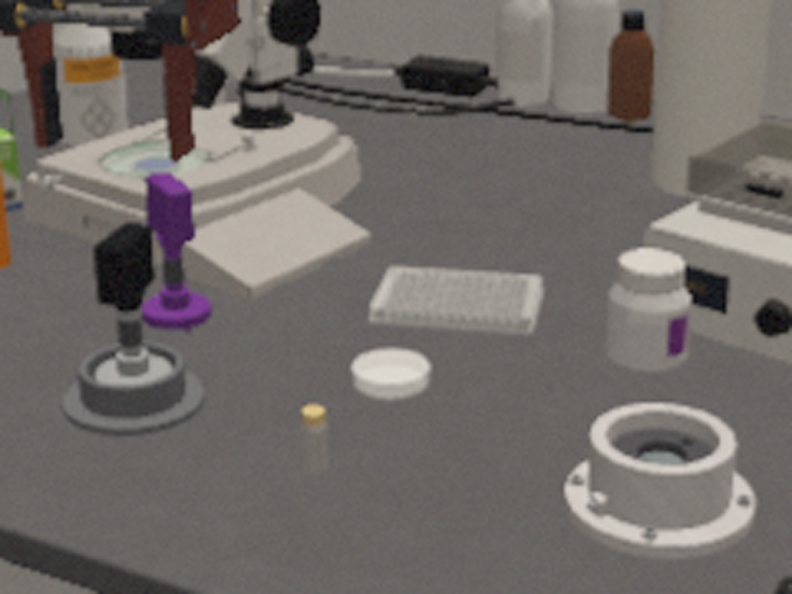

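The spanner stands upright in its stand at crop (130,330), the gripper is clear above it, and the vial, dish, jar, plate and purple look-alike appear undisturbed. Handing in.

```bash
python3 -c "
from bench import ticket
print(ticket.job_done())"
```

```text
the job is handed in; nothing more can be done
None
```

I turned the ring about 0.73 rad clockwise to its stop, put the spanner back upright in its stand and let go, and handed the job in at about 27 s of the 67 s allowed; the hand-in gave no verdict.

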